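# Load a sleeve on the expanding mandrel and hold it gripped

### The job

Load the taller steel sleeve on the expanding mandrel so that I can deburr it: slide it down over the upright mandrel, keeping hold of it until it sits on the shoulder, then let it go. Then take the black knob of the spring-return lever and swing it clockwise past the first two clicks to the third, so that the jaws grip the sleeve, and finish while still holding the lever there by its knob, as it springs back when let go. Leave the short collar and the other things on the bench where they are.

Things in the scene. Friction and masses are not known exactly. Their poses are not given: they have to be found in the camera images.
- sleeve: the workpiece: plain steel sleeve (tube) standing on end on the bench, 52 mm outside diameter, 36 mm bore, 40 mm tall (the taller of the two rings), 0.18 to 0.35 kg. Origin: on its axis at its underside; z along the axis.
- collar: a second, shorter steel ring of the same 52 mm diameter but only 18 mm tall with a 24 mm bore, lying flat on the bench; not needed, to be left alone. The two rings may be found in each other's place. Origin: centre of its underside.
- fixture: the expanding mandrel, fixed to the bench on a plywood board 200 x 220 x 18 mm. Origin on the upright mandrel axis at bench height; z up. From the board up: flange 160 mm across to z = 30 mm, cam ring 76 mm across from 46 to 58 mm (turns with the lever), shoulder 56 mm across to 66 mm, then the mandrel to 121 mm. Only the mandrel and the lever's knob stand above z = 68 mm.
- shoulder (a point): point on the mandrel axis at the top of the shoulder, 66 mm above the bench; the underside of the sleeve rests here when fully home (sleeve origin = this point).
- nose (a point): point on the mandrel axis at the top of its nose, 55 mm above the shoulder. The mandrel: a stem 30 mm in diameter with three strip jaws standing out to 32 mm in diameter at rest, and a nose cap 32 mm in diameter, its top 9 mm tapered to 18 mm in diameter. The sleeve's bore clears it by 2 mm all round.
- lever (a joint): angle of the lever (rad) about the mandrel axis, clockwise seen from above: 0 at rest, clicks at 0.4, 0.8 and 1.2 (the third), end stop at 1.26. The clicks are felt but do not hold: let go, it springs back to 0. The pull needed at the knob rises and falls between 1 and 8 N with the clicks. The jaws move out 2.2 mm per rad and meet the sleeve's bore between the second and third click.
- knob: black upright round grip at the lever's end, 26 mm in diameter, 61 to 104 mm above the bench (straight from 68 to 100 mm), 110 mm from the mandrel axis; the steel arm runs below it at 52 mm. Origin: its underside centre. At rest it lies at azimuth 175 degrees in the fixture's frame; at the third click, 106 degrees. It revolves freely on its pin.
- jaw0: one of three narrow steel strip jaws in the mandrel's stem, 37 mm tall, 69 to 106 mm above the bench; it moves outward as the lever turns. Origin on the mandrel axis at bench height; its x axis points outward.
- jaw1: second jaw, as jaw0, a third of a turn round
- jaw2: third jaw, as jaw0, two thirds of a turn round
- nail_tin: open galvanised tin, 62 mm in diameter, 55 mm tall; bystander. Origin: centre of its underside
- sanding_block: brown sanding block 67 x 112 x 36 mm; bystander. Origin: centre of its underside
- pliers: pliers with red handles lying flat, 58 x 190 x 14 mm; bystander. Origin: centre of its underside
- bench_vise: blue engineer's vise bolted at the front of the bench, fixed: a solid 145 mm high from x = 0.22 to 0.45 m and y = -0.03 to 0.11 m in the robot's frame; keep the gripper clear of it. Origin under its middle
- toolbox: red steel toolbox with its lid open, fixed at the back: its front wall stands 115 mm high at x = 0.65 m from y = -0.12 to 0.28 m; keep clear. Origin: centre of its underside

How it is judged:
By the outcome, as a careful person would: the job done as asked, in the order asked, and still so for the second after the job is handed in, while the arm keeps its last pose, push and grip.
It also fails if it takes over 61 s, if anything falls off the work surface, if the arm or the gripper's body presses on something with over 40 N, if the wrist force passes 120 N, or if a joint passes its speed limit or range.

### The arm

A 7-joint arm with a two-finger parallel gripper is mounted at the origin on a cart in front of the work surface, level with it; the furniture and walls round the work are solid. World frame = base frame: x ahead of the robot, y to its left, z up, the work surface at z = 0. Lengths are in m, angles in degrees, forces in N, time in s.
With the tool pointing down it reaches from about 0.425 to 0.875 m from the base axis. Payload 4.7 kg.
Tool frame: the origin (TCP) lies midway between the tips of the shut fingers; the grasp point (between the pads) lies 19 mm behind it; z points along the fingers, y is the line along which they close (so a half turn about z gives the same grasp; the last joint's range is limited). The gripper opens to 87 mm and grips with 3 to 60 N. Pads are 19 mm wide; open, the fingers measure 117 mm over their backs; the gripper's body (75 mm by 190 mm) begins 51 mm behind the grasp point.
Start: joints at [-72.703, 18.392, -4.016, 83.108, 1.295, 78.541, -3.26], TCP at [0.185, 0.623, 0.223] pointing down, gripper open.
Joint ranges: [-163.93, 163.93], [-17.29, 119.83], [-79.2, 71.16], [3.27, 140.29], [-89.18, 269.18], [5.43, 117.66], [-154.24, 154.24]. Speed limits (degrees/s): [147.25, 147.25, 180, 180, 180, 180, 180].

### API

Orientations are given as [roll, pitch, yaw] about the fixed x, y, z axes, in that order (R = Rz(yaw) Ry(pitch) Rx(roll)).
In Python, from cell import env gives the robot as it stands.
- The arm moves only by the tool step_arm, never from a script. Its argument "moves" is a list of rows, each an object with "dp": the shift along the tool's x, y, z in mm, a list of three; "dr": the turn, a rotation vector about the tool's x, y, z in rad, a list of three; "fingers": the closure, from 0 (fully open) to 1 (shut). In form: [{"dp": [dx, dy, dz], "dr": [ax, ay, az], "fingers": fingers}, ...]. A call has exactly 5 rows; each row shifts and turns the commanded pose from where the row before left it, along the tool's axes as they then stand; what a row does not reach is not made up. A row lasts 1/8 s, in which the tool goes at most 62.5 mm and 10.7 degrees, less where a joint would pass 70% of its speed; a pose out of reach is approached as far as the arm can. A call with a gripper value outside its range is refused whole. The fingers move at their own pace and stop on an object; "squeeze" is the grip in N (left out, the last holds). Time passes only in rows, so rows that do not move let the fingers close, or fill a call up. It gives the time, the measured TCP pose, the force, the opening and the grip force at its end, in the units of the state.
- env.get_obs(): the state, without advancing time (a new reading comes with each control period).
- env.read_camera(name): name is "scene" or "top"; returns the picture (384x512x3 uint8, red, green, blue); there is no depth.
- env.camera_model(name): a dict with "fx", "fy", "cx", "cy" (pixels), "R" (3x3) and "t" (3): a world point X has camera coordinates R X + t. Camera axes: x right, y down, z forward; pixel columns grow to the right and rows downward; lengths in m; the calibration is good to about 2 mm. A picture is of the moment at which its call begins. camera_model takes no time and is no camera call.
- env.sign_off(): hands the job in; it is judged then, once.
The state is a dict: "time_s": time; "qpos": joint angles; "joint_velocities": joint speeds; "effort": joint torques, N m; "tool_pos": TCP position; "tool_rot": TCP orientation; "force": force on the tool from outside, world axes, zero at the start; "wrist_torque": the same for the moment, N m; "grip_width": finger opening in m; "grasp_force": force on a finger pad.
Only numpy, scipy, OpenCV 4.12 (cv2) and the standard library are available. Lean on these libraries where they do the work, as an engineer would, in place of code of your own. Each camera call takes 0.05 s, during which the arm holds its last target. There are 200 camera calls.

## Working session

There is one attempt and no reset: what is moved stays moved. The work goes in short steps, Python scripts to look and compute and a tool call to move; the robot and the scene stay as the last step left them, time stands still between calls to the robot, and variables do not carry over. Pictures are saved under pics/ and viewed, at most 10 in all, crops included, and the job is handed in when it is done.

Besides the shell and the picture viewer there is one more tool, called as name([rows], argument=value, ...), one row to a line, values as JSON. step_arm: Moves the arm, as the interface text tells. Its arguments: {"type":"object","properties":{"moves":{"type":"array","items":{"type":"object","properties":{"dp":{"type":"array","items":{"type":"number"}},"dr":{"type":"array","items":{"type":"number"}},"fingers":{"type":"number"}}}},"squeeze":{"type":"number"}},"required":["moves"]}

```bash
ls; mkdir -p pics; python3 - <<'E'
from cell import env
import cv2,json
for n in("scene","top"):
    cv2.imwrite(f"pics/{n}0.png",env.read_camera(n)[:,:,::-1])
    m=env.camera_model(n);print(n,m)
o=env.get_obs();print(o)
E
```

```text
pics
scene {'fx': 380.3540846259912, 'fy': 380.3540846259912, 'cx': 252.6455442197389, 'cy': 196.28498952147478, 'R': array([[ 0.7962422 , -0.60491142,  0.00897404],
       [-0.42513978, -0.57003986, -0.70307235],
       [ 0.43041205,  0.55600065, -0.7110617 ]]), 't': array([-0.36601822,  0.36885362,  0.86920748])}
top {'fx': 449.86839915844865, 'fy': 449.86839915844865, 'cx': 259.54059296848584, 'cy': 189.64607118027405, 'R': array([[-0.02781557, -0.99959291, -0.00634922],
       [-0.99684963,  0.02821009, -0.0741283 ],
       [ 0.07427723,  0.0042673 , -0.9972285 ]]), 't': array([0.15902366, 0.57859857, 1.5043565 ])}
{'time_s': 0.1, 'qpos': array([-72.70145975,  18.43287521,  -4.01578923,  83.16703305,
         1.29675611,  78.54195111,  -3.26065197]), 'joint_velocities': array([ 0.01218749, -0.12685196,  0.01225853, -0.16730419,  0.02109275,
        0.0129192 ,  0.01070908]), 'effort': array([-4.15103332e-04, -4.92572057e+01, -4.05846946e-01, -3.13400960e+01,
       -6.43736799e-02,  3.94300232e-02,  6.30687396e-05]), 'tool_pos': array([0.18442394, 0.62277297, 0.2216006 ]), 'tool_rot': array([-1.79903472e+02,  7.14243498e-03,  1.63510984e+02]), 'force': array([ 0.26828721, -0.22583059,  0.34055818]), 'wrist_torque': array([-0.03278294,  0.01177956, -0.00892125]), 'grasp_force': 0.0, 'grip_width': 0.08683820338544308}
```

View pics/scene0.png

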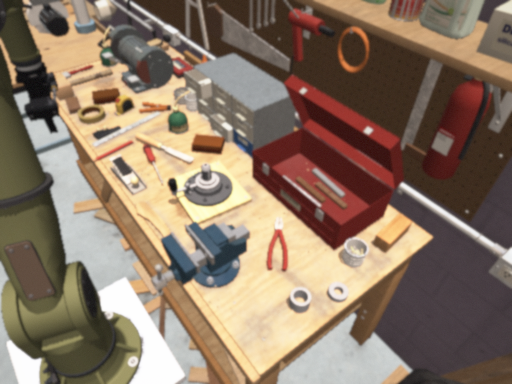

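View pics/top0.png

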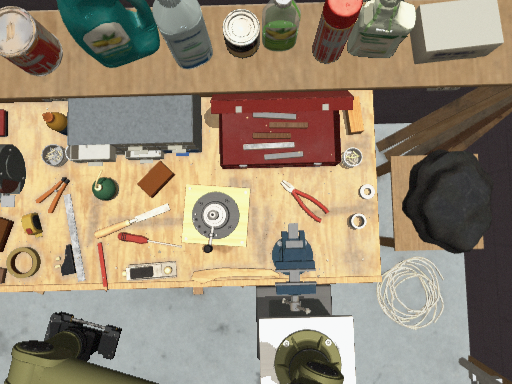

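Top view: rings near (357,221) and (367,191), mandrel near (215,214), knob near (208,249). I'll enlarge those areas next.

```bash
python3 - <<'E'
import cv2,numpy as np
t=cv2.imread("pics/top0.png");s=cv2.imread("pics/scene0.png")
def c(im,x,y,w,h,k):
    o=cv2.resize(im[y:y+h,x:x+w],None,fx=k,fy=k,interpolation=cv2.INTER_CUBIC)
    for i in range(0,w,10):
        cv2.line(o,(i*k,0),(i*k,6 if i%50 else 14),(0,0,255),1);cv2.putText(o,str(x+i),(i*k,16),0,.3,(0,0,255),1)
    for i in range(0,h,10):
        cv2.line(o,(0,i*k),(6,i*k),(0,0,255),1);cv2.putText(o,str(y+i),(7,i*k+3),0,.3,(0,0,255),1)
    return o
a=c(t,180,180,75,75,5);b=c(t,335,170,50,75,5)
d=c(s,160,155,75,60,5);e=c(s,280,270,75,60,5)
cv2.imwrite("pics/a.png",np.hstack([a,np.zeros((375,5,3),np.uint8),b]))
cv2.imwrite("pics/b.png",np.hstack([d,np.zeros((300,5,3),np.uint8),e]))
E
```

```text
(no output)
```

View pics/a.png

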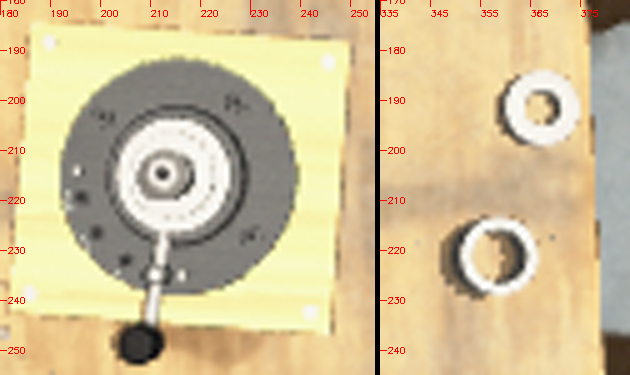

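View pics/b.png

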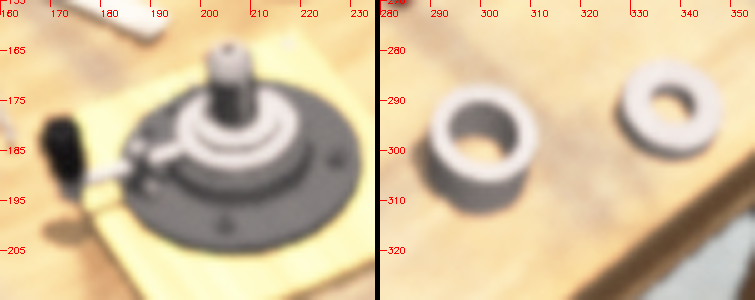

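```bash
cat > h.py <<'E'
import numpy as np
from scipy.spatial.transform import Rotation as Ro
from cell import env
def ray(n,u,v):
    m=env.camera_model(n);R=np.array(m["R"]);t=np.array(m["t"])
    return -R.T@t, R.T@np.array([(u-m["cx"])/m["fx"],(v-m["cy"])/m["fy"],1])
def at(n,u,v,z):
    o,d=ray(n,u,v);return o+d*(z-o[2])/d[2]
def tri(u1,u2):
    A=[];b=[]
    for n,p in(("top",u1),("scene",u2)):
        o,d=ray(n,*p);d=d/np.linalg.norm(d);P=np.eye(3)-np.outer(d,d);A.append(P);b.append(P@o)
    return np.linalg.lstsq(np.vstack(A),np.hstack(b),rcond=None)[0]
def tool(target,yaw=None):
    """tool-frame mm shift to world TCP target, and turn about z to a yaw"""
    o=env.get_obs();R=Ro.from_euler('xyz',o["tool_rot"],degrees=True)
    print("t",o["time_s"],"tcp",o["tool_pos"].round(4),o["tool_rot"].round(2),"F",o["force"].round(1),"w",round(o["grip_width"],4),"g",round(o["grasp_force"],1))
    print("dp mm",(1e3*R.inv().apply(np.array(target)-o["tool_pos"])).round(1))
    if yaw is not None:
        print("dr",(R.inv()*Ro.from_euler('xyz',[180,0,yaw],degrees=True)).as_rotvec().round(4))
E
python3 - <<'E'
from h import *
np.set_printoptions(precision=4,suppress=True)
k=-.4
for nm,t,s,z in (("sleeve",(358.7,221),(300.7,296.7),.04),("nose",(212.4,214.6),(205.8,164.6),.121),("knob",(207.8,248.6),(172.4,179.4),.104)):
    t=np.array(t)+k;s=np.array(s)+k
    print(nm,"top",at("top",*t,z),"scene",at("scene",*s,z),"tri",tri(t,s))
print("flange",at("top",215.5,214.8,.03),"shoulder",at("top",213.9,214.9,.066), "collar",at("top",366.7,190.7,.018))
print("board",[at("top",180+x/5-.4,180+y/5-.4,.018)[:2] for x,y in((31,22),(349,43),(331,334),(12,310))])
E
```

```text
sleeve top [ 0.4688 -0.1833  0.04  ] scene [ 0.4672 -0.1841  0.04  ] tri [ 0.4685 -0.1835  0.0378]
nose top [0.5019 0.2947 0.121 ] scene [0.5016 0.2959 0.121 ] tri [0.5015 0.2948 0.1218]
knob top [0.3947 0.3134 0.104 ] scene [0.3945 0.3155 0.104 ] tri [0.3943 0.3134 0.1057]
flange [0.5016 0.2931 0.03  ] shoulder [0.5007 0.2946 0.066 ] collar [ 0.5692 -0.2209  0.018 ]
board [array([0.6095, 0.3935]), array([0.589 , 0.1771]), array([0.3927, 0.1944]), array([0.4147, 0.4094])]
```

Measurements agree with the known heights: sleeve at (0.468, -0.1835), mandrel axis at (0.5015, 0.2945), knob at 109 mm radius and world azimuth 170°. I'll swing over to the sleeve on an arc at safe height.

step_arm([
  {"dp": [-53,-9,0],"dr": [0,0,0.083],"fingers": 0},
  {"dp": [-52,-9,0],"dr": [0,0,0.083],"fingers": 0},
  {"dp": [-52,-9,0],"dr": [0,0,0.083],"fingers": 0},
  {"dp": [-51,-9,0],"dr": [0,0,0.083],"fingers": 0},
  {"dp": [-51,-9,0],"dr": [0,0,0.083],"fingers": 0},
])

```text
time_s: 0.72
tool_pos: [0.3975, 0.4693, 0.222]
tool_rot: [-180.0, 0.0, 139.6]
force: [1.0, 0.2, 0.3]
grip_width: 0.0868
grasp_force: 0.0
```

step_arm([
  {"dp": [-50,-9,0],"dr": [0,0,0.083],"fingers": 0},
  {"dp": [-50,-9,0],"dr": [0,0,0.083],"fingers": 0},
  {"dp": [-49,-9,0],"dr": [0,0,0.083],"fingers": 0},
  {"dp": [-49,-9,0],"dr": [0,0,0.083],"fingers": 0},
  {"dp": [-48,-9,0],"dr": [0,0,0.083],"fingers": 0},
])

```text
time_s: 1.35
tool_pos: [0.5207, 0.2538, 0.2221]
tool_rot: [-180.0, 0.0, 115.8]
force: [0.2, 0.3, 0.4]
grip_width: 0.0871
grasp_force: 0.0
```

step_arm([
  {"dp": [-47,-9,0],"dr": [0,0,0.083],"fingers": 0},
  {"dp": [-47,-9,0],"dr": [0,0,0.083],"fingers": 0},
  {"dp": [-46,-9,0],"dr": [0,0,0.083],"fingers": 0},
  {"dp": [-46,-9,0],"dr": [0,0,0.083],"fingers": 0},
  {"dp": [-45,-9,0],"dr": [0,0,0.083],"fingers": 0},
])

```text
time_s: 1.98
tool_pos: [0.5424, 0.0213, 0.2222]
tool_rot: [-180.0, 0.0, 92.0]
force: [1.0, -0.2, -0.6]
grip_width: 0.0871
grasp_force: 0.0
```

step_arm([
  {"dp": [-45,-9,0],"dr": [0,0,0.083],"fingers": 0},
  {"dp": [-44,-9,0],"dr": [0,0,0.083],"fingers": 0},
  {"dp": [-44,-9,0],"dr": [0,0,0.083],"fingers": 0},
  {"dp": [-43,-9,0],"dr": [0,0,0.083],"fingers": 0},
  {"dp": [-42,-9,0],"dr": [0,0,0.083],"fingers": 0},
])

```text
time_s: 2.6
tool_pos: [0.4704, -0.1875, 0.2222]
tool_rot: [-180.0, 0.0, 68.2]
force: [0.3, 0.1, 0.6]
grip_width: 0.0871
grasp_force: 0.0
```

```bash
python3 - <<'E'
from h import *
tool([.468,-.1835,.100],69)
E
```

```text
t 2.6 tcp [ 0.4704 -0.1875  0.2222] [-1.7998e+02  1.0000e-02  6.8220e+01] F [0.3 0.1 0.6] w 0.0871 g 0.0
dp mm [  2.8  -3.7 122.2]
dr [-0.0003  0.0001 -0.0136]
```

step_arm([
  {"dp": [2.8,-3.7,40],"dr": [0,0,0],"fingers": 0},
  {"dp": [0,0,50],"dr": [0,0,0],"fingers": 0},
  {"dp": [0,0,50],"dr": [0,0,0],"fingers": 0},
  {"dp": [0,0,50],"dr": [0,0,0],"fingers": 0},
  {"dp": [0,0,24],"dr": [0,0,0],"fingers": 0},
])

```text
time_s: 3.22
tool_pos: [0.4666, -0.1815, 0.0055]
tool_rot: [-179.7, 0.1, 68.4]
force: [-0.7, -0.1, 0.5]
grip_width: 0.0871
grasp_force: 0.0
```

step_arm([
  {"dp": [0,0,0],"dr": [0,0,0],"fingers": 0.3},
  {"dp": [0,0,0],"dr": [0,0,0],"fingers": 1},
  {"dp": [0,0,0],"dr": [0,0,0],"fingers": 1},
  {"dp": [0,0,0],"dr": [0,0,0],"fingers": 1},
  {"dp": [0,0,0],"dr": [0,0,0],"fingers": 1},
], squeeze=30)

```text
time_s: 3.85
tool_pos: [0.4696, -0.1821, 0.0094]
tool_rot: [179.9, -0.1, 68.4]
force: [-1.0, 0.2, 5.2]
grip_width: 0.0515
grasp_force: 30.0
```

step_arm([
  {"dp": [0,0,-20],"dr": [0,0,0],"fingers": 1},
  {"dp": [0,0,-50],"dr": [0,0,0],"fingers": 1},
  {"dp": [0,0,-50],"dr": [0,0,0],"fingers": 1},
  {"dp": [0,0,-50],"dr": [0,0,0],"fingers": 1},
  {"dp": [0,0,-30],"dr": [0,0,0],"fingers": 1},
])

```text
time_s: 4.47
tool_pos: [0.4693, -0.1824, 0.2108]
tool_rot: [179.9, -0.1, 68.4]
force: [0.3, 0.1, -3.5]
grip_width: 0.0515
grasp_force: 30.0
```

step_arm([
  {"dp": [42,9,0],"dr": [0,0,-0.083],"fingers": 1},
  {"dp": [43,9,0],"dr": [0,0,-0.083],"fingers": 1},
  {"dp": [44,9,0],"dr": [0,0,-0.083],"fingers": 1},
  {"dp": [44,9,0],"dr": [0,0,-0.083],"fingers": 1},
  {"dp": [45,9,0],"dr": [0,0,-0.083],"fingers": 1},
])

```text
time_s: 5.1
tool_pos: [0.5578, 0.024, 0.2076]
tool_rot: [-179.9, 0.0, 92.6]
force: [0.5, -0.2, -3.3]
grip_width: 0.0516
grasp_force: 30.0
```

step_arm([
  {"dp": [46,9,0],"dr": [0,0,-0.083],"fingers": 1},
  {"dp": [47,9,0],"dr": [0,0,-0.083],"fingers": 1},
  {"dp": [47,9,0],"dr": [0,0,-0.083],"fingers": 1},
  {"dp": [48,9,0],"dr": [0,0,-0.083],"fingers": 1},
  {"dp": [48,9,0],"dr": [0,0,-0.083],"fingers": 1},
])

```text
time_s: 5.72
tool_pos: [0.5521, 0.2626, 0.2073]
tool_rot: [-179.9, -0.0, 116.3]
force: [1.4, 0.2, -4.3]
grip_width: 0.0513
grasp_force: 30.0
```

```bash
python3 - <<'E'
from h import *
tool([.5015,.2945,.165])
E
```

```text
t 5.725 tcp [0.5521 0.2626 0.2073] [-1.7990e+02 -1.0000e-02  1.1634e+02] F [ 1.4  0.2 -4.3] w 0.0513 g 30.0
dp mm [ 51.  -31.1  42.4]
```

step_arm([
  {"dp": [26,-15,17],"dr": [0,0,0],"fingers": 1},
  {"dp": [26.5,-16,20],"dr": [0,0,0],"fingers": 1},
  {"dp": [0,0,0],"dr": [0,0,0],"fingers": 1},
  {"dp": [0,0,0],"dr": [0,0,0],"fingers": 1},
  {"dp": [0,0,0],"dr": [0,0,0],"fingers": 1},
])

```text
time_s: 6.35
tool_pos: [0.5035, 0.2923, 0.1721]
tool_rot: [179.9, 0.0, 115.9]
force: [-0.0, -0.0, -2.4]
grip_width: 0.0517
grasp_force: 30.0
```

```bash
python3 - <<'E'
from h import *
import cv2
tool([.5015,.2945,.075])
s=env.read_camera("scene")[:,:,::-1]
x,y,w,h,k=155,100,100,100,6
o=cv2.resize(s[y:y+h,x:x+w],None,fx=k,fy=k,interpolation=cv2.INTER_CUBIC)
for i in range(0,w,10):
    cv2.putText(o,str(x+i),(i*k,10),0,.35,(0,0,255),1);cv2.putText(o,str(y+i),(0,i*k+3),0,.35,(0,0,255),1)
cv2.imwrite("pics/c.png",o)
E
```

```text
t 6.35 tcp [0.5035 0.2923 0.1721] [1.7994e+02 2.0000e-02 1.1592e+02] F [-0.  -0.  -2.4] w 0.0517 g 30.0
dp mm [ 2.9 -0.9 97. ]
```

View pics/c.png

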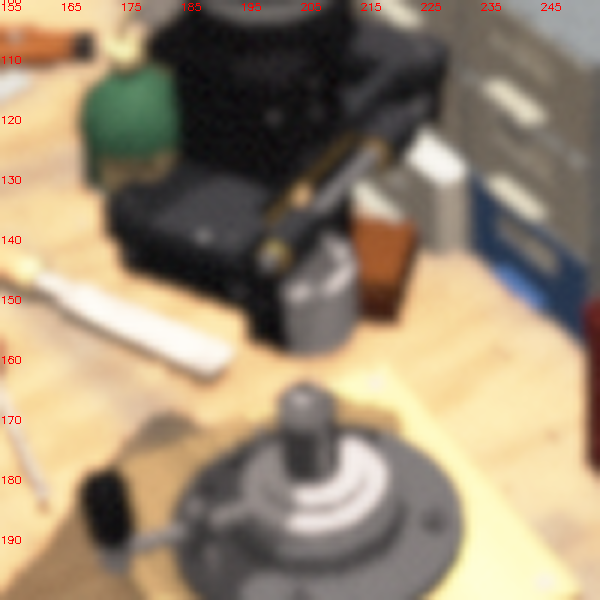

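The sleeve hangs above the mandrel. Its right edge is at col ~214.2 and its bottom arc at row ~158.8; the mandrel's edges are at cols 201.4 to 211. I'll compare these with the projected circles.

```bash
python3 - <<'E'
from h import *
m=env.camera_model("scene");R=np.array(m["R"]);t=np.array(m["t"])
def proj(P):
    c=P@R.T+t;return np.c_[m["fx"]*c[:,0]/c[:,2]+m["cx"],m["fy"]*c[:,1]/c[:,2]+m["cy"]]
a=np.linspace(0,2*np.pi,361)
def circ(x,y,z,r):
    p=proj(np.c_[x+r*np.cos(a),y+r*np.sin(a),z+0*a]);return p.min(0).round(2),p.max(0).round(2)
print("sleeve at axis",circ(.5015,.2945,.163,.026))
print("sleeve at tcp",circ(.5035,.2923,.163,.026))
print("nose z.112",circ(.5015,.2945,.112,.016))
print("stem z .07",circ(.5015,.2945,.09,.016))
print("shoulder",circ(.5015,.2945,.066,.028))
E
```

```text
sleeve at axis (array([195.72, 148.27]), array([213.26, 159.31]))
sleeve at tcp (array([196.69, 148.39]), array([214.23, 159.44]))
nose z.112 (array([200.62, 163.3 ]), array([211.07, 170.14]))
stem z .07 (array([201.24, 168.65]), array([211.56, 175.5 ]))
shoulder (array([198.08, 171.83]), array([215.88, 183.83]))
```

step_arm([
  {"dp": [3.3,-0.9,0],"dr": [0,0,0],"fingers": 1},
  {"dp": [0,0,15],"dr": [0,0,0],"fingers": 1},
  {"dp": [0,0,15],"dr": [0,0,0],"fingers": 1},
  {"dp": [0,0,8],"dr": [0,0,0],"fingers": 1},
  {"dp": [0,0,0],"dr": [0,0,0],"fingers": 1},
])

```text
time_s: 7.02
tool_pos: [0.4996, 0.2945, 0.1323]
tool_rot: [-179.9, 0.0, 115.9]
force: [-0.3, -1.0, -2.2]
grip_width: 0.0517
grasp_force: 30.0
```

step_arm([
  {"dp": [0,0,3],"dr": [0,0,0],"fingers": 1},
  {"dp": [0,0,3],"dr": [0,0,0],"fingers": 1},
  {"dp": [0,0,3],"dr": [0,0,0],"fingers": 1},
  {"dp": [0,0,2],"dr": [0,0,0],"fingers": 1},
  {"dp": [0,0,0],"dr": [0,0,0],"fingers": 1},
])

```text
time_s: 7.65
tool_pos: [0.5001, 0.295, 0.1224]
tool_rot: [-180.0, -0.0, 116.0]
force: [0.4, 0.1, -3.2]
grip_width: 0.0514
grasp_force: 30.0
```

step_arm([
  {"dp": [0,0,2],"dr": [0,0,0],"fingers": 1},
  {"dp": [0,0,2],"dr": [0,0,0],"fingers": 1},
  {"dp": [0,0,2],"dr": [0,0,0],"fingers": 1},
  {"dp": [0,0,2],"dr": [0,0,0],"fingers": 1},
  {"dp": [0,0,0],"dr": [0,0,0],"fingers": 1},
])

```text
time_s: 8.28
tool_pos: [0.5001, 0.295, 0.1144]
tool_rot: [-180.0, 0.0, 116.0]
force: [-0.6, -0.7, -3.1]
grip_width: 0.0516
grasp_force: 30.0
```

Past the taper with no side force, so the sleeve is on. Continuing down.

step_arm([
  {"dp": [0,0,4],"dr": [0,0,0],"fingers": 1},
  {"dp": [0,0,4],"dr": [0,0,0],"fingers": 1},
  {"dp": [0,0,4],"dr": [0,0,0],"fingers": 1},
  {"dp": [0,0,4],"dr": [0,0,0],"fingers": 1},
  {"dp": [0,0,0],"dr": [0,0,0],"fingers": 1},
])

```text
time_s: 8.9
tool_pos: [0.5001, 0.295, 0.0982]
tool_rot: [-180.0, 0.0, 116.0]
force: [-0.8, -0.0, -2.8]
grip_width: 0.0515
grasp_force: 30.0
```

step_arm([
  {"dp": [0,0,5],"dr": [0,0,0],"fingers": 1},
  {"dp": [0,0,5],"dr": [0,0,0],"fingers": 1},
  {"dp": [0,0,4],"dr": [0,0,0],"fingers": 1},
  {"dp": [0,0,3],"dr": [0,0,0],"fingers": 1},
  {"dp": [0,0,0],"dr": [0,0,0],"fingers": 1},
])

```text
time_s: 9.52
tool_pos: [0.5001, 0.295, 0.0813]
tool_rot: [-180.0, 0.0, 116.0]
force: [-0.2, 0.9, -2.5]
grip_width: 0.0514
grasp_force: 30.0
```

step_arm([
  {"dp": [0,0,1.5],"dr": [0,0,0],"fingers": 1},
  {"dp": [0,0,1.5],"dr": [0,0,0],"fingers": 1},
  {"dp": [0,0,1],"dr": [0,0,0],"fingers": 1},
  {"dp": [0,0,0.5],"dr": [0,0,0],"fingers": 1},
  {"dp": [0,0,0],"dr": [0,0,0],"fingers": 1},
])

```text
time_s: 10.15
tool_pos: [0.5002, 0.2951, 0.0771]
tool_rot: [180.0, -0.0, 116.0]
force: [0.6, 0.2, -2.9]
grip_width: 0.0519
grasp_force: 30.0
```

step_arm([
  {"dp": [0,0,0.5],"dr": [0,0,0],"fingers": 1},
  {"dp": [0,0,0.5],"dr": [0,0,0],"fingers": 1},
  {"dp": [0,0,0.5],"dr": [0,0,0],"fingers": 1},
  {"dp": [0,0,0],"dr": [0,0,0],"fingers": 1},
  {"dp": [0,0,0],"dr": [0,0,0],"fingers": 1},
])

```text
time_s: 10.78
tool_pos: [0.5002, 0.2951, 0.0756]
tool_rot: [180.0, -0.0, 116.0]
force: [0.4, -0.3, -2.7]
grip_width: 0.0516
grasp_force: 30.0
```

step_arm([
  {"dp": [0,0,0.5],"dr": [0,0,0],"fingers": 1},
  {"dp": [0,0,0.5],"dr": [0,0,0],"fingers": 1},
  {"dp": [0,0,0.5],"dr": [0,0,0],"fingers": 1},
  {"dp": [0,0,0.5],"dr": [0,0,0],"fingers": 1},
  {"dp": [0,0,0],"dr": [0,0,0],"fingers": 1},
])

```text
time_s: 11.4
tool_pos: [0.5002, 0.2951, 0.0754]
tool_rot: [180.0, -0.0, 116.0]
force: [-5.6, -2.7, 9.3]
grip_width: 0.0516
grasp_force: 30.0
```

Contact at TCP 0.0754, which puts the underside at 0.066, on the shoulder. I'll ease off slightly, let go and rise.

step_arm([
  {"dp": [0,0,-1],"dr": [0,0,0],"fingers": 1},
  {"dp": [0,0,0],"dr": [0,0,0],"fingers": 0.3},
  {"dp": [0,0,0],"dr": [0,0,0],"fingers": 0.1},
  {"dp": [0,0,0],"dr": [0,0,0],"fingers": 0.1},
  {"dp": [0,0,0],"dr": [0,0,0],"fingers": 0.1},
])

```text
time_s: 12.02
tool_pos: [0.5003, 0.2951, 0.0744]
tool_rot: [180.0, 0.0, 116.0]
force: [0.1, -0.0, -0.3]
grip_width: 0.0768
grasp_force: 0.0
```

step_arm([
  {"dp": [0,0,-10],"dr": [0,0,0],"fingers": 0.1},
  {"dp": [0,0,-25],"dr": [0,0,0],"fingers": 0.1},
  {"dp": [0,0,-40],"dr": [0,0,0],"fingers": 0.1},
  {"dp": [0,0,-40],"dr": [0,0,0],"fingers": 0.1},
  {"dp": [0,0,0],"dr": [0,0,0],"fingers": 0.1},
])

```text
time_s: 12.65
tool_pos: [0.5025, 0.2963, 0.1943]
tool_rot: [179.5, -0.1, 115.9]
force: [0.6, 0.1, 0.0]
grip_width: 0.0784
grasp_force: 0.0
```

```bash
python3 - <<'E'
from h import *
import cv2
tool([.394,.3137,.17],170)
s=env.read_camera("scene")[:,:,::-1]
x,y,w,h,k=155,100,100,100,6
o=cv2.resize(s[y:y+h,x:x+w],None,fx=k,fy=k,interpolation=cv2.INTER_CUBIC)
cv2.imwrite("pics/d.png",o)
E
```

```text
t 12.65 tcp [0.5025 0.2963 0.1943] [ 1.7953e+02 -9.0000e-02  1.1594e+02] F [0.6 0.1 0. ] w 0.0784 g 0.0
dp mm [ 63.1 -90.2  23.7]
dr [ 0.0084  0.0024 -0.9435]
```

View pics/d.png

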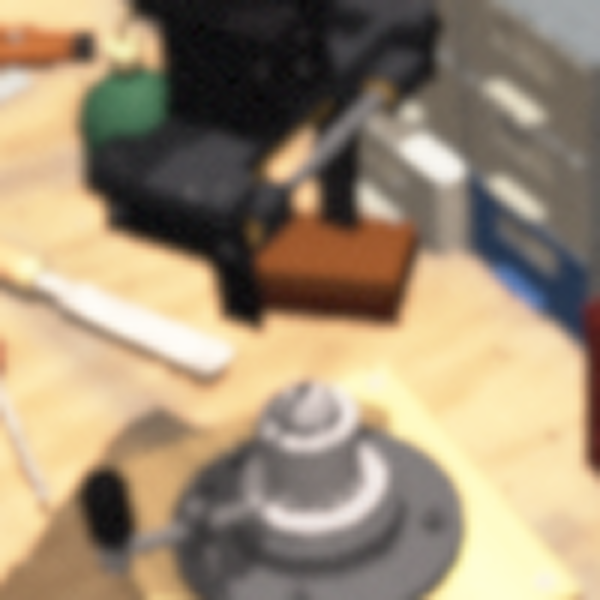

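The sleeve sits on the shoulder (ring at about (309,450) in the crop) with the nose showing above it. Next is the knob.

step_arm([
  {"dp": [21,-30,0],"dr": [0,0,0],"fingers": 0},
  {"dp": [21,-30,0],"dr": [0,0,0],"fingers": 0},
  {"dp": [21,-30,0],"dr": [0,0,0],"fingers": 0},
  {"dp": [0,0,0],"dr": [0,0,-0.16],"fingers": 0},
  {"dp": [0,0,0],"dr": [0,0,-0.16],"fingers": 0},
])

```text
time_s: 13.32
tool_pos: [0.3905, 0.312, 0.1886]
tool_rot: [-179.9, -0.0, 134.7]
force: [0.2, 0.2, 0.1]
grip_width: 0.0871
grasp_force: 0.0
```

step_arm([
  {"dp": [0,0,5],"dr": [0,0,-0.16],"fingers": 0},
  {"dp": [0,0,5],"dr": [0,0,-0.16],"fingers": 0},
  {"dp": [0,0,5],"dr": [0,0,-0.16],"fingers": 0},
  {"dp": [0,0,5],"dr": [0,0,-0.14],"fingers": 0},
  {"dp": [0,0,0],"dr": [0,0,0],"fingers": 0},
])

```text
time_s: 13.95
tool_pos: [0.3909, 0.3116, 0.1682]
tool_rot: [-179.9, -0.1, 169.7]
force: [0.8, -0.5, -0.2]
grip_width: 0.0871
grasp_force: 0.0
```

```bash
python3 - <<'E'
from h import *
tool([.394,.3137,.067],170)
E
```

```text
t 13.95 tcp [0.3909 0.3116 0.1682] [-1.7987e+02 -9.0000e-02  1.6973e+02] F [ 0.8 -0.5 -0.2] w 0.0871 g 0.0
dp mm [ -2.9   2.8 101.2]
dr [-0.0022 -0.0016 -0.0048]
```

step_arm([
  {"dp": [-2.9,2.8,20],"dr": [0,0,0],"fingers": 0},
  {"dp": [0,0,30],"dr": [0,0,0],"fingers": 0},
  {"dp": [0,0,30],"dr": [0,0,0],"fingers": 0},
  {"dp": [0,0,20],"dr": [0,0,0],"fingers": 0},
  {"dp": [0,0,0],"dr": [0,0,0],"fingers": 0},
])

```text
time_s: 14.58
tool_pos: [0.3938, 0.3134, 0.0679]
tool_rot: [-179.8, -0.1, 169.7]
force: [0.4, -0.3, -0.0]
grip_width: 0.087
grasp_force: 0.0
```

step_arm([
  {"dp": [0,0,0],"dr": [0,0,0],"fingers": 0.5},
  {"dp": [0,0,0],"dr": [0,0,0],"fingers": 1},
  {"dp": [0,0,0],"dr": [0,0,0],"fingers": 1},
  {"dp": [0,0,0],"dr": [0,0,0],"fingers": 1},
  {"dp": [0,0,0],"dr": [0,0,0],"fingers": 1},
], squeeze=30)

```text
time_s: 15.2
tool_pos: [0.3951, 0.3146, 0.0697]
tool_rot: [180.0, 0.0, 169.8]
force: [0.4, -0.4, -0.4]
grip_width: 0.0451
grasp_force: 0.0
```

```bash
python3 - <<'E'
from h import *
o=env.get_obs();print(o["qpos"].round(1))
c=np.array([.5012,.2947])
p=o["tool_pos"][:2]-c;r=np.hypot(*p);az=np.degrees(np.arctan2(p[1],p[0]));print("r,az",r,az)
# tool rows for stepping clockwise
for s in(.1,.123):
    print(s,"arc r=.11 chord tangential",110*np.sin(s),"radial in",110*(1-np.cos(s)))
tool([.5,.3,.07],az)
E
```

```text
[-53.8   8.5  13.2 114.   -2.3  57.7  40.3]
r,az 0.10792613523861394 169.3676227775194
0.1 arc r=.11 chord tangential 10.981675831151097 radial in 0.5495418194171597
0.123 arc r=.11 chord tangential 13.495909902674686 radial in 0.8310464651287119
t 15.2 tcp [0.3951 0.3146 0.0697] [1.7998e+02 1.0000e-02 1.6981e+02] F [ 0.4 -0.4 -0.4] w 0.0451 g 0.0
dp mm [-105.8    4.2   -0.2]
dr [0.0004 0.0002 0.0077]
```

Still closing; give it more time, and shift 2 mm outward along tool x to centre the pads.

step_arm([
  {"dp": [1.5,0,0],"dr": [0,0,0],"fingers": 1},
  {"dp": [0,0,0],"dr": [0,0,0],"fingers": 1},
  {"dp": [0,0,0],"dr": [0,0,0],"fingers": 1},
  {"dp": [0,0,0],"dr": [0,0,0],"fingers": 1},
  {"dp": [0,0,0],"dr": [0,0,0],"fingers": 1},
])

```text
time_s: 15.82
tool_pos: [0.3934, 0.3151, 0.0696]
tool_rot: [180.0, -0.0, 169.8]
force: [-1.3, 1.7, -0.7]
grip_width: 0.0252
grasp_force: 30.0
```

step_arm([
  {"dp": [-0.2,6.6,0],"dr": [0,0,0.06],"fingers": 1},
  {"dp": [-0.2,6.6,0],"dr": [0,0,0.06],"fingers": 1},
  {"dp": [-0.2,6.6,0],"dr": [0,0,0.06],"fingers": 1},
  {"dp": [-0.2,6.6,0],"dr": [0,0,0.06],"fingers": 1},
  {"dp": [-0.2,6.6,0],"dr": [0,0,0.06],"fingers": 1},
])

```text
time_s: 16.45
tool_pos: [0.4037, 0.3453, 0.0695]
tool_rot: [-179.9, -0.0, 152.5]
force: [-1.6, -1.0, 2.6]
grip_width: 0.0251
grasp_force: 30.0
```

```bash
cat >> h.py <<'E'
def lev(a0=None):
    o=env.get_obs();p=o["tool_pos"][:2]-np.array([.5012,.2947])
    az=np.degrees(np.arctan2(p[1],p[0]))
    print(round(np.hypot(*p),4),"az",az.round(2),"lever",np.radians(169.5-az).round(3),"yaw",o["tool_rot"].round(1),"F",o["force"].round(1),"w",o["grip_width"].round(4),"q",o["qpos"].round(0))
E
python3 -c "from h import *;lev()"
```

```text
Traceback (most recent call last):
  File "h.py", line 24, in lev
    print(round(np.hypot(*p),4),"az",az.round(2),"lever",np.radians(169.5-az).round(3),"yaw",o["tool_rot"].round(1),"F",o["force"].round(1),"w",o["grip_width"].round(4),"q",o["qpos"].round(0))
                                                                                                                                                ^^^^^^^^^^^^^^^^^^^^^
AttributeError: 'float' object has no attribute 'round'
```

step_arm([
  {"dp": [-0.2,6.6,0],"dr": [0,0,0.06],"fingers": 1},
  {"dp": [-0.2,6.6,0],"dr": [0,0,0.06],"fingers": 1},
  {"dp": [-0.2,6.6,0],"dr": [0,0,0.06],"fingers": 1},
  {"dp": [-0.2,6.6,0],"dr": [0,0,0.06],"fingers": 1},
  {"dp": [-0.2,6.6,0],"dr": [0,0,0.06],"fingers": 1},
])

```text
time_s: 17.08
tool_pos: [0.422, 0.3712, 0.0695]
tool_rot: [-179.7, -0.0, 135.3]
force: [-3.9, -4.1, 4.8]
grip_width: 0.0249
grasp_force: 30.0
```

step_arm([
  {"dp": [-0.2,6.6,0],"dr": [0,0,0.06],"fingers": 1},
  {"dp": [-0.2,6.6,0],"dr": [0,0,0.06],"fingers": 1},
  {"dp": [-0.2,6.6,0],"dr": [0,0,0.06],"fingers": 1},
  {"dp": [-0.2,6.6,0],"dr": [0,0,0.06],"fingers": 1},
  {"dp": [-0.2,6.6,0],"dr": [0,0,0.06],"fingers": 1},
])

```text
time_s: 17.7
tool_pos: [0.4478, 0.3912, 0.0694]
tool_rot: [-179.7, 0.0, 118.2]
force: [-6.4, -4.6, 6.4]
grip_width: 0.0249
grasp_force: 30.0
```

```bash
sed -i 's/o\["grip_width"\].round(4)/round(o["grip_width"],4)/' h.py; python3 -c "from h import *;lev()"
```

```text
0.1103 az 118.96 lever 0.882 yaw [-179.7    0.   118.2] F [-6.4 -4.6  6.4] w 0.0249 q [-59.  19.  18. 102.  -7.  61. -10.]
```

step_arm([
  {"dp": [-0.2,5.5,0],"dr": [0,0,0.05],"fingers": 1},
  {"dp": [-0.2,5.5,0],"dr": [0,0,0.05],"fingers": 1},
  {"dp": [-0.2,5.5,0],"dr": [0,0,0.05],"fingers": 1},
  {"dp": [-0.2,5.5,0],"dr": [0,0,0.05],"fingers": 1},
  {"dp": [-0.2,5.5,0],"dr": [0,0,0.05],"fingers": 1},
])

```text
time_s: 18.32
tool_pos: [0.474, 0.4018, 0.0695]
tool_rot: [-179.8, 0.0, 103.9]
force: [-4.7, -0.4, 3.4]
grip_width: 0.0251
grasp_force: 30.0
```

```bash
python3 -c "from h import *;lev()"
```

```text
0.1105 az 104.26 lever 1.139 yaw [-179.8    0.   103.9] F [-4.7 -0.4  3.4] w 0.0251 q [-60.  22.  21.  98.  -9.  62. -22.]
```

step_arm([
  {"dp": [-0.1,2.8,0],"dr": [0,0,0.025],"fingers": 1},
  {"dp": [-0.1,2.8,0],"dr": [0,0,0.025],"fingers": 1},
  {"dp": [-0.1,2.2,0],"dr": [0,0,0.02],"fingers": 1},
  {"dp": [0,0,0],"dr": [0,0,0],"fingers": 1},
  {"dp": [0,0,0],"dr": [0,0,0],"fingers": 1},
])

```text
time_s: 18.95
tool_pos: [0.481, 0.4033, 0.0695]
tool_rot: [-179.8, 0.0, 100.0]
force: [-6.6, -1.6, 5.8]
grip_width: 0.025
grasp_force: 30.0
```

```bash
python3 -c "from h import *;lev()"
```

```text
0.1105 az 100.52 lever 1.204 yaw [-179.8    0.   100. ] F [-6.6 -1.6  5.8] w 0.025 q [-60.  23.  21.  97. -10.  62. -25.]
```

step_arm([
  {"dp": [0,1,0],"dr": [0,0,0.009],"fingers": 1},
  {"dp": [0,1,0],"dr": [0,0,0.009],"fingers": 1},
  {"dp": [0,1,0],"dr": [0,0,0.009],"fingers": 1},
  {"dp": [0,0,0],"dr": [0,0,0],"fingers": 1},
  {"dp": [0,0,0],"dr": [0,0,0],"fingers": 1},
])

```text
time_s: 19.58
tool_pos: [0.4836, 0.4038, 0.0695]
tool_rot: [-179.7, 0.0, 98.4]
force: [-7.1, -1.5, 5.3]
grip_width: 0.0252
grasp_force: 30.0
```

```bash
python3 -c "from h import *;lev()"
```

```text
0.1105 az 99.18 lever 1.227 yaw [-179.7    0.    98.4] F [-7.1 -1.5  5.3] w 0.0252 q [-60.  24.  22.  96. -10.  62. -26.]
```

step_arm([
  {"dp": [0,1,0],"dr": [0,0,0.009],"fingers": 1},
  {"dp": [0,1,0],"dr": [0,0,0.009],"fingers": 1},
  {"dp": [0,0,0],"dr": [0,0,0],"fingers": 1},
  {"dp": [0,0,0],"dr": [0,0,0],"fingers": 1},
  {"dp": [0,0,0],"dr": [0,0,0],"fingers": 1},
])

```text
time_s: 20.2
tool_pos: [0.4852, 0.4041, 0.0695]
tool_rot: [-179.7, 0.0, 97.4]
force: [-7.8, -1.3, 4.7]
grip_width: 0.0251
grasp_force: 30.0
```

```bash
python3 - <<'E'
from h import *
import cv2
lev()
o=[]
for n,(x,y,w,h) in (("top",(180,180,75,75)),("scene",(155,130,75,75))):
    o.append(cv2.resize(env.read_camera(n)[y:y+h,x:x+w,::-1],None,fx=5,fy=5,interpolation=cv2.INTER_CUBIC))
cv2.imwrite("pics/e.png",np.hstack(o))
E
```

```text
0.1106 az 98.3 lever 1.243 yaw [-179.7    0.    97.4] F [-7.8 -1.3  4.7] w 0.0251 q [-60.  24.  22.  96. -10.  62. -27.]
```

View pics/e.png

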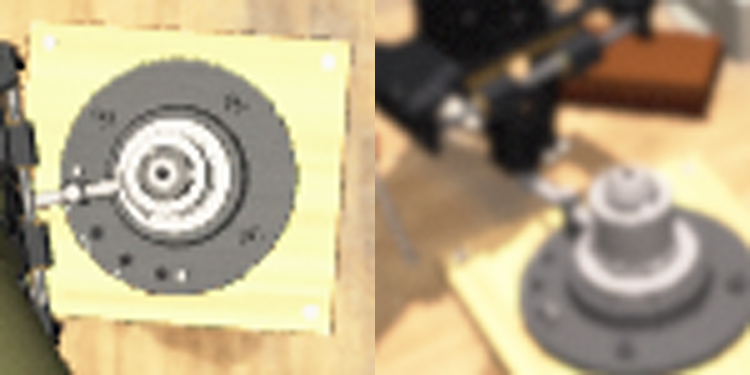

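The lever arm has turned about 71°, or 1.24 rad: it now points left in the top view, from (117,185) to (35,200). That is past the third click at 1.2 and short of the stop. The sleeve is seated and the knob is held at 30 N.

```bash
python3 -c "
from h import *
lev();print(env.sign_off())"
```

```text
0.1105 az 98.3 lever 1.243 yaw [-179.7    0.    97.4] F [-8.2 -1.6  6.8] w 0.0251 q [-60.  24.  22.  96. -10.  62. -27.]
the job is handed in; nothing more can be done
None
```

The taller sleeve is seated on the shoulder, and I handed the job in still holding the lever by its knob at about 1.24 rad, just past the third click (1.2) and short of the stop (1.26); no verdict was returned.

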